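# Third hand at the chart recorder

### The job

Be my third hand on this chart recorder: first slide the transport lock knob on the base fully home to its end stop, the end farther from the sprung stop. Then bring the cream bracket, standing upright on the black deck, flat back square to the sprung stop bar and centred on it, and press it against the bar until the bar has gone in about half of its 25 mm travel (about 7.5 N), never bottoming it. Finish while still holding it there steadily so that I can drive the screws, and leave the loose pillar, jar and screwdriver alone.

Things in the scene. Friction and masses are not known exactly. Their poses are not given: they have to be found in the camera images.
- base: Black recorder base, fixed, 250 (x) by 340 (y) by 22 mm high; its top is the deck. Origin: centre of underside, z up. On it (mm): sprung stop at x 55, y -70, with a fixed spring block behind it, x 101 to 123, y -108 to -32, 52 tall; lock track centred x -60, y 95; fixed paper drum at x 70, y 105, 100 across, its top 99 above the bench.
- lock_top (a point): Centre of the top of the transport lock's grey knob, an upright block 28 mm (base x) by 20 mm (base y) by 40 mm tall; its top is 54.5 mm above the deck. It runs along base +y on a steel track 40 mm wide (base x), 110 mm long and 14 mm tall.
- lock (a joint): Transport lock slide, in m: 0 = unlocked end (towards base -y), 0.060 = end stop, locked (towards base +y). It has about 2 N of friction and stays where it is left.
- bracket: Loose cream sheet-metal bracket, 200 to 390 g: upright channel 50 wide (y), 58 tall. Origin: underside, mid width. Flat back: outer face at x = +12, facing +x. Side flanges, outer faces y = +-25, span x -16 to +12, heights 5 to 50; open towards -x. Foot 5 thick, 50 wide, x -48 to +12 (all mm). Starts standing on the deck 60 to 105 short of the stop bar, back towards it, turned and off centre.
- bracket_back (a point): Point on the bracket's flat back, middle of its width, 28 mm above its underside; axes those of the bracket.
- stop_mark (a point): Fixed point on the deck under the middle of the stop bar's front face at rest; axes those of the base: press along +x.
- stop_face (a point): Aluminium stop bar, 14 mm (x) by 40 mm wide (y) by 36 mm tall, from 10 to 46 mm above the deck, carried on two sprung rods. This point: middle of its front face (the face towards base -x); axes those of the base. It moves along base +x when pressed.
- stop_bar (a joint): How far the stop bar has been pressed in, in m: 0 = at rest, 0.025 = end of travel. Spring, 0.6 N per mm (no preload), so 0.0125 is about 7.5 N.
- pillar: Loose bystander: turned brass pillar, 18 mm across, 36 mm tall, standing on the deck between the stop and the drum. Origin: centre of its underside.
- jar: Loose bystander: clear jar with a steel lid, 52 mm across, 60 mm tall, on the bench beside the base on its +y side. Origin: centre of its underside.
- driver: Loose bystander: screwdriver with a dark wooden handle, 170 mm long, lying on the bench beside the base on its -y side. Origin: on the bench under its middle; it lies along its x.
Mind the look-alikes: they are no part of the job. What is shaped like the bracket but purple, red or turquoise is not meant.

How it is judged:
On the way, in this order (a step that is already met when the one before it is completed fails the run):
1. the transport lock is slid to its end stop before the bracket is pressed (value of joint lock above 0.057 m and contact force between bracket and stop_bar below 0.5 N), for 0.2 s.
2. the bracket stands square and centred against the stop bar and presses it in about half way (contact force between bracket and stop_bar between 4 and 11 N and value of joint stop_bar between 0.0065 and 0.0185 m and y of bracket_back in the frame of stop_mark between -0.008 and 0.008 m and x of bracket_back in the frame of stop_mark between 0.004 and 0.0205 m and angle between the x axis of bracket and the x axis of base, either way round below 0.07 rad and angle between bracket's own z axis and vertical below 0.07 rad and z of bracket in the frame of stop_mark below 0.004 m), for 0.5 s.
At the end, for the whole second after the job is handed in: Through the last second: lock within 3 mm of its end stop; bracket still, on the deck within 4 mm, upright and square to the bar within 0.07 rad, its back centred within 8 mm, pressing the bar with 4 to 11 N, the bar 6.5 to 18.5 mm in; the robot still holding it there (all of step 2 and value of joint lock above 0.057 m and linear speed of bracket below 0.01 m/s); the arm keeps its last pose, push and grip.
It fails at once if the stop bar is driven to the end of its travel (value of joint stop_bar above 0.0245 m).
It fails at once if the pillar is disturbed (moved more than 20 mm) (distance of pillar from where it was at the start of the episode above 0.02 m).
It fails at once if the jar is disturbed (moved more than 20 mm) (distance of jar from where it was at the start of the episode above 0.02 m).
It fails at once if the driver is disturbed (moved more than 20 mm) (distance of driver from where it was at the start of the episode above 0.02 m).
It also fails if it takes over 51 s, if anything falls off the work surface, if the arm or the gripper's body presses on something with over 40 N, if the wrist force passes 120 N, or if a joint passes its speed limit or range.

### The arm

A 6-joint arm with a two-finger parallel gripper is mounted at the origin on the work surface. World frame = base frame: x ahead of the robot, y to its left, z up, the work surface at z = 0. Lengths are in m, angles in rad, forces in N, time in s.
With the tool pointing down it reaches from about 0.35 to 0.975 m from the base axis. Payload 17.4 kg.
Tool frame: the origin (TCP) lies at the very end of the fingers, on their centre line; the grasp point (between the pads) lies 19 mm behind it; x points along the fingers, z is the direction in which the jaws open and shut, and the axes are right-handed (so a half turn about x gives the same grasp; the last joint's range is limited). The gripper opens to 85 mm and grips with 20 to 120 N. Pads are 22 mm wide; open, the fingers measure 114 mm over their backs; the gripper's body (76 mm by 85 mm) begins 54 mm behind the grasp point. The pads swing forward as they close: fully open they stand 13 mm farther back than shut.
Start: joints at [-1.375, 0.116, 1.442, -0, 1.584, -0.038], TCP at [0.156, -0.657, 0.231] pointing down, gripper open.
Joint ranges: [-2.83, 2.83], [-0.83, 2.19], [0.07, 2.5], [-1.14, 4.28], [0.01, 3], [-2.97, 2.97]. Speed limits (rad/s): [1.89, 1.89, 2.22, 3.14, 3.14, 3.14].

### API

Orientations are given as a rotation vector (axis times angle).
In Python, from plant import bot gives the robot as it stands.
- The arm moves only by the tool apply_moves, never from a script. Its argument "moves" is a list of rows, each a list of 6 numbers: the shift along the tool's x, y, z in cm, then the turn, a rotation vector about the tool's x, y, z in rad. A call has 1 to 8 rows; each row shifts and turns the pose as measured when the row begins, along the tool's axes as they then stand; what a row does not reach is not made up. A row lasts 1/10 s, in which the tool goes at most 50 mm and 8.59 degrees, less where a joint would pass 70% of its speed; a pose out of reach is approached as far as the arm can. A call with a gripper value outside its range is refused whole. "jaw" is the opening in per cent of the stroke, from 0 (shut) to 100 (fully open), set as the call begins (left out, the last holds). The fingers move at their own pace and stop on an object; the grip force is fixed at half the most. Time passes only in rows, so rows that do not move let the fingers close. It gives the time, the measured TCP pose, the force and the opening at its end, in the units of the state.
- bot.get_obs(): the state, without advancing time (a new reading comes with each control period).
- bot.capture(name): name is "scene" or "top"; returns a dict with "frame" (384x512x3 uint8, red, green, blue), "fx", "fy", "cx", "cy" (pixels), "k1" (the pictures are not rectified: a ray, as slopes to the right and down, at radius r is drawn at 1 + k1 r^2 times it, then the intrinsics apply), "eye" and "attitude" of the camera in the world. Camera axes: x right, y up, looking along -z (the intrinsics and any distortion apply to the point x, -y, -z); pixel columns grow to the right and rows downward; lengths in m; the calibration is good to about 2 mm. A picture is of the moment at which its call begins. There is no depth.
- bot.sign_off(): hands the job in, once; it reports no verdict.
The state is a dict: "time_s": time; "joint_positions": joint angles; "joint_velocities": joint speeds; "joint_efforts": joint torques, N m; "tool_pos": TCP position; "tool_rot": TCP orientation; "wrist_force": force on the tool from outside, world axes, zero at the start; "ft_torque": the same for the moment, N m; "opening": opening from 0.0 (shut) to 1.0 (fully open).
Only numpy, scipy, OpenCV 4.12 (cv2) and the standard library are available. Lean on these libraries where they do the work, as an engineer would, in place of code of your own. Each camera call takes 0.05 s, during which the arm holds its last target.

## Working session

There is one attempt and no reset: what is moved stays moved. The work goes in short steps, Python scripts to look and compute and a tool call to move; the robot and the scene stay as the last step left them, time stands still between calls to the robot, and variables do not carry over. Pictures are saved under pics/ and viewed, and the job is handed in when it is done.

Besides the shell and the picture viewer there is one more tool, called in YAML: its name, and indented under it one key for each argument. apply_moves: Moves the arm, as the interface text tells. Its arguments: {"type":"object","properties":{"moves":{"type":"array","items":{"type":"array","items":{"type":"number"}}},"jaw":{"type":"number"}},"required":["moves"]}

```bash
ls; mkdir -p pics; cat > h.py <<'E'
import numpy as np, cv2
from plant import bot
from scipy.spatial.transform import Rotation as R
def cap(n,f):
    c=bot.capture(n); cv2.imwrite('pics/'+f,cv2.cvtColor(c['frame'],cv2.COLOR_RGB2BGR)); 
    import pickle; pickle.dump(c,open('pics/'+f+'.pkl','wb')); return c
def ld(f):
    import pickle; return pickle.load(open('pics/'+f+'.pkl','rb'))
def att(c):
    a=np.array(c['attitude'],float)
    return a if a.shape==(3,3) else (R.from_rotvec(a).as_matrix() if a.size==3 else R.from_quat(a).as_matrix())
def ray(c,u,v):
    x=(u-c['cx'])/c['fx'];y=(v-c['cy'])/c['fy'];rd=np.hypot(x,y);r=rd
    for _ in range(30): r=rd/(1+c['k1']*r*r)
    s=r/rd if rd>0 else 1
    return np.array(c['eye']),att(c)@np.array([x*s,-y*s,-1])
def onz(c,u,v,z):
    e,d=ray(c,u,v); return e+d*(z-e[2])/d[2]
def proj(c,p):
    q=att(c).T@(np.array(p)-np.array(c['eye'])); x=q[0]/-q[2];y=-q[1]/-q[2];f=1+c['k1']*(x*x+y*y)
    return np.array([c['fx']*x*f+c['cx'],c['fy']*y*f+c['cy']])
E
python3 - <<'E'
from h import *
for n in('scene','top'):
    c=cap(n,n+'0.png'); print({k:v for k,v in c.items() if k!='frame'})
print(bot.get_obs())
E
```

```text
pics
{'fx': 433.2931371984191, 'fy': 433.2931371984191, 'cx': 259.1501131733762, 'cy': 194.3027898093379, 'k1': -0.04081463443751949, 'eye': array([1.26742406, 0.60243071, 0.69018889]), 'attitude': array([0.53269809, 1.08307073, 1.98516987])}
{'fx': 358.40574453553523, 'fy': 358.40574453553523, 'cx': 262.64852960386753, 'cy': 193.01176082979703, 'k1': -0.03969879353104424, 'eye': array([0.28418416, 0.02262919, 1.05439144]), 'attitude': array([ 0.17763872, -0.18018503, -1.5164368 ])}
{'time_s': 0.1, 'joint_positions': array([-1.37482297e+00,  1.16442452e-01,  1.44220230e+00, -6.40047955e-06,
        1.58399526e+00, -3.78125803e-02]), 'joint_velocities': array([ 9.78270928e-04, -1.99066708e-03, -2.43872995e-03, -6.23073245e-04,
       -2.16928092e-05, -4.48049930e-04]), 'joint_efforts': array([ 1.97010238e-03, -7.33666921e+01, -6.33787394e+01,  8.09851463e-05,
        5.18228539e-03,  1.32307699e-05]), 'tool_pos': array([ 0.15631996, -0.65647462,  0.23063062]), 'tool_rot': array([ 1.03595359,  1.31158102, -1.03482616]), 'wrist_force': array([ 0.72969879, -0.31023384, -0.12456279]), 'ft_torque': array([ 0.03682641,  0.00857351, -0.02002155]), 'opening': 0.9978700354913298}
```

View pics/scene0.png

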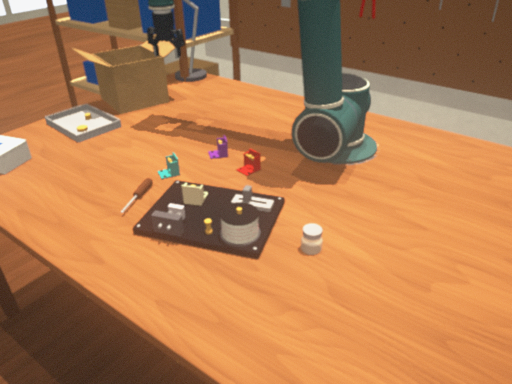

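View pics/top0.png

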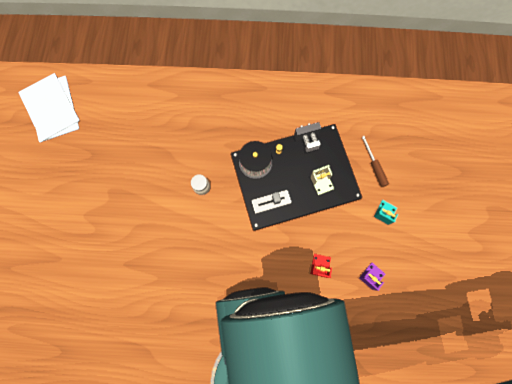

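The top view shows the base centred at about (295,176), with the cream bracket on the deck at (322,180). The red (321,266), purple (374,277) and turquoise (387,212) look-alikes are off the base. I'll enlarge both views.

```bash
python3 - <<'E'
from h import *
a=cv2.imread('pics/top0.png')[110:240,220:400]; cv2.imwrite('pics/top0z.png',cv2.resize(a,None,fx=4.4,fy=4.4,interpolation=cv2.INTER_CUBIC))
a=cv2.imread('pics/scene0.png')[170:260,125:295]; cv2.imwrite('pics/scene0z.png',cv2.resize(a,None,fx=4.7,fy=4.7,interpolation=cv2.INTER_CUBIC))
E
```

```text
(no output)
```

View pics/top0z.png

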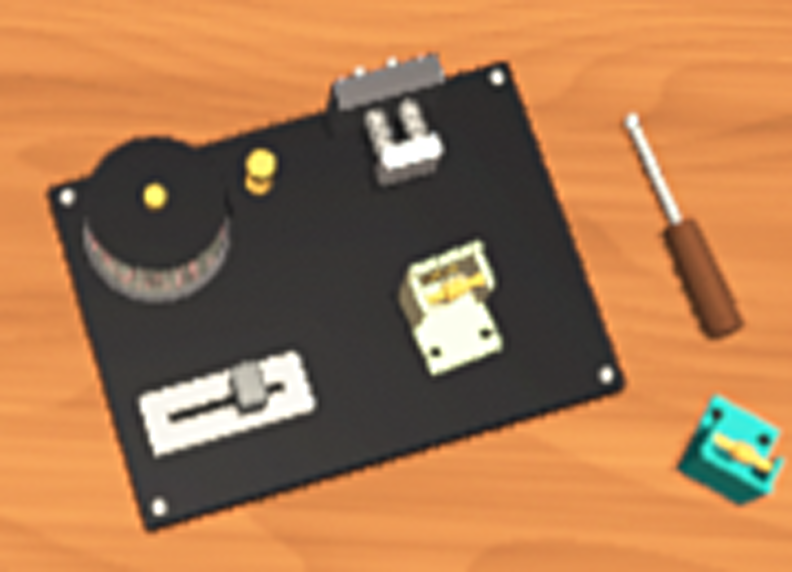

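View pics/scene0z.png

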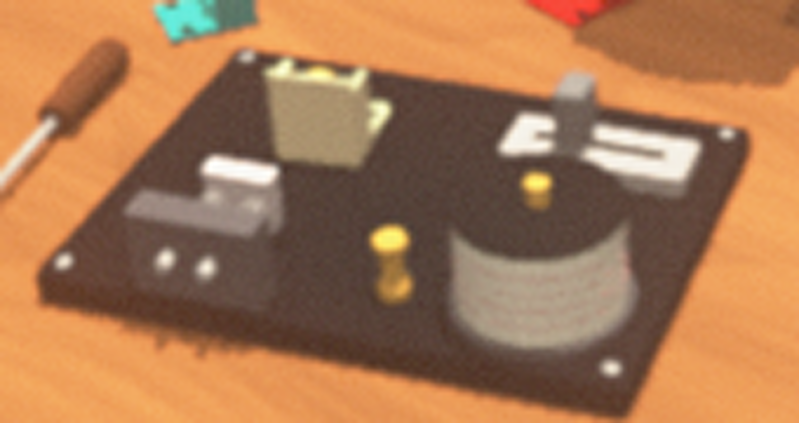

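```bash
cat >> h.py <<'E'
def fit(L,W):
    L=np.array(L,float);W=np.array(W,float)[:,:2]
    a=L-L.mean(0);b=W-W.mean(0)
    th=np.arctan2((a[:,0]*b[:,1]-a[:,1]*b[:,0]).sum(),(a*b).sum())
    Rm=np.array([[np.cos(th),-np.sin(th)],[np.sin(th),np.cos(th)]]);t=W.mean(0)-Rm@L.mean(0)
    return th,t,(L@Rm.T+t-W)*1000
E
python3 - <<'E'
from h import *
c=ld('top0.png'); s=ld('scene0.png')
zt=lambda p:(220+(p[0]+.5)/4.4-.5,110+(p[1]+.5)/4.4-.5)
zs=lambda p:(125+(p[0]+.5)/4.7-.5,170+(p[1]+.5)/4.7-.5)
L=np.array([(125,170),(125,-170),(-125,-170),(-125,170)])/1000
W=[onz(c,*zt(p),.022) for p in[(50,188),(507,63),(625,386),(148,531)]]
th,t,r=fit(L,W);print('top base',th,t,r.round(1))
# scene: left=-y+x corner? (40,283)=(+125,-170) ; (238,50)=(-125,-170);(748,133)=(-125,170);(628,415)=(125,170) 
W2=[onz(s,*zs(p),.022) for p in[(630,398),(40,283),(240,50),(748,133)]]
th2,t2,r2=fit(L,W2);print('scene base',th2,t2,r2.round(1))
tb=lambda p,th=th,t=t: ((np.array([[np.cos(th),-np.sin(th)],[np.sin(th),np.cos(th)]]).T@(p[:2]-t))*1000).round(1)
print('bracket top back top',[tb(onz(c,*zt(p),.080)) for p in[(408,265),(485,242)]])
print('foot end',[tb(onz(c,*zt(p),.027)) for p in[(433,375),(502,350)]])
tb2=lambda p:tb(p,th2,t2)
print('scene back top',[tb2(onz(s,*zs(p),.080)) for p in[(267,70),(367,72)]], 'bottom',[tb2(onz(s,*zs(p),.022)) for p in[(278,160),(362,165)]])
print('knob top', [tb(onz(c,*zt(p),.0765)) for p in[(230,368),(260,362),(267,398),(238,405)]],tb2(onz(s,*zs((577,80)),.0765)))
print('stop front top', [tb(onz(c,*zt(p),.068)) for p in[(380,172),(441,157)]],[tb2(onz(s,*zs(p),.068)) for p in[(205,158),(282,172)]])
print('pillar',tb(onz(c,*zt((262,162)),.058)))
E
```

```text
top base 0.33526452088930336 [ 0.58580134 -0.06940345] [[ 0.6  3.7]
 [ 3.3 -1.2]
 [-2.4 -3.9]
 [-1.6  1.4]]
scene base 0.34262977985821136 [ 0.59258278 -0.06180016] [[-0.3  2.5]
 [ 2.5 -4.7]
 [ 1.8 -1.2]
 [-3.9  3.4]]
bracket top back top [array([-13.8, -39.8]), array([-13.1, -92.7])]
foot end [array([-78.3, -43.9]), array([-75.2, -94.1])]
scene back top [array([-24.9, -94.2]), array([-38.6, -38.1])] bottom [array([-19.2, -91.4]), array([-28. , -41.9])]
knob top [array([-45.8,  90. ]), array([-47.4,  70.5]), array([-71.1,  73.1]), array([-70.2,  92.1])] [-68.5  77.9]
stop front top [array([ 55.5, -45. ]), array([ 54.1, -87.3])] [array([ 50.6, -97. ]), array([ 51.2, -50.6])]
pillar [87.7 26.4]
```

```bash
cat >> h.py <<'E'
from scipy.optimize import least_squares
def rot(th): return np.array([[np.cos(th),-np.sin(th)],[np.sin(th),np.cos(th)]])
def basefit(c,zside,init,f=None):
    im=c['frame'].astype(int); m=((im.max(2)<75)&(im[...,0]-im[...,2]<45)).astype(np.uint8)
    # keep region near predicted base
    p=init; poly=[]
    for a,b in[(150,195),(150,-195),(-150,-195),(-150,195)]:
        q=rot(p[0])@np.array([a,b])/1000+p[1:]; poly.append(proj(c,[*q,.01]))
    k=np.zeros_like(m); cv2.fillPoly(k,[np.array(poly).astype(int)],1); 
    cs=np.array([proj(c,[*(rot(p[0])@np.array(v)+p[1:]),.022]) for v in[(.125,.17),(.125,-.17),(-.125,-.17),(-.125,.17)]])
    g=im.sum(2).astype(np.float32)
    ed=[((1,0),.125),((0,-1),.17),((-1,0),.125),((0,1),.17)]
    out=[]
    for (n,h),z in zip(ed,zside):
        n=np.array(n);tg=np.array([-n[1],n[0]]);hl=.17 if n[0] else .125
        for s in np.linspace(-.85*hl,.85*hl,40):
            ds=np.arange(-.014,.0141,.0005)
            px=np.array([proj(c,[*(rot(p[0])@(n*(h+d)+tg*s)+p[1:]),z]) for d in ds]).astype(np.float32)
            v=cv2.remap(g,px[None,:,0],px[None,:,1],cv2.INTER_LINEAR)[0]
            d=np.diff(v); i=np.argmax(d)
            # subpixel centroid near the peak
            sl=slice(max(0,i-4),i+5); w=np.clip(d[sl],0,None)
            if d[i]<8: continue
            q=(w*(ds[:-1][sl]+.00025)).sum()/w.sum()
            out.append((n,h,rot(p[0])@(n*(h+q)+tg*s)+p[1:]))
    def res(x): return [n@(rot(x[0]).T@(w-x[1:]))-h for n,h,w in out]
    r=least_squares(res,p,loss='soft_l1',f_scale=.001)
    return r.x,np.array(res(r.x)),out
E
python3 - <<'E'
from h import *
p=np.array([.338,.588,-.067])
for f,z in(('top0.png',(.022,.022,0,.022)),('scene0.png',(0,.022,.022,0))):
    c=ld(f); x=p
    for _ in range(3): x,r,o=basefit(c,z,x)
    print(f,x.round(4),[(str(n),round(1000*np.median([rr for rr,oo in zip(r,o) if tuple(oo[0])==n]),1)) for n in((1,0),(0,-1),(-1,0),(0,1))],np.std(r)*1000)
E
```

```text
top0.png [ 0.3331  0.5874 -0.0676] [('(1, 0)', np.float64(-2.6)), ('(0, -1)', np.float64(-0.3)), ('(-1, 0)', np.float64(-0.7)), ('(0, 1)', np.float64(-0.2))] 3.16236903486826
scene0.png [ 0.3456  0.5895 -0.0669] [('(1, 0)', np.float64(-2.2)), ('(0, -1)', np.float64(-2.1)), ('(-1, 0)', np.float64(-1.4)), ('(0, 1)', np.float64(-2.2))] 2.3103085026608805
```

```bash
cat >> h.py <<'E'
B=np.array([.339,.5885,-.0672])
def b2w(x,y,z,B=B): q=rot(B[0])@np.array([x,y])/1000+B[1:]; return np.array([*q,.022+z/1000])
def w2b(w,B=B): q=rot(B[0]).T@(np.array(w[:2])-B[1:])*1000; return np.array([*q,(w[2]-.022)*1000])
def overlay(c,f,box,k,polys,B=B):
    u0,v0,u1,v1=box
    im=cv2.resize(cv2.cvtColor(c['frame'],cv2.COLOR_RGB2BGR)[v0:v1,u0:u1],None,fx=k,fy=k,interpolation=cv2.INTER_CUBIC)
    for pl,col in polys:
        q=np.array([(proj(c,b2w(*v,B))-[u0,v0]+.5)*k-.5 for v in pl]); cv2.polylines(im,[(q*8).round().astype(int)],True,col,1,cv2.LINE_AA,3)
    cv2.imwrite('pics/'+f,im)
E
python3 - <<'E'
from h import *
P=[([(125,170,0),(125,-170,0),(-125,-170,0),(-125,170,0)],(0,255,0)),
([(55,-90,46),(55,-50,46),(69,-50,46),(69,-90,46)],(255,0,255)),
([(101,-108,52),(101,-32,52),(123,-32,52),(123,-108,52)],(255,255,0)),
([(-80,40,14),(-40,40,14),(-40,150,14),(-80,150,14)],(0,0,255))]
overlay(ld('top0.png'),'o_top.png',(220,110,400,240),4.4,P)
overlay(ld('scene0.png'),'o_sc.png',(125,170,295,260),4.7,P)
E
```

```text
(no output)
```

View pics/o_top.png

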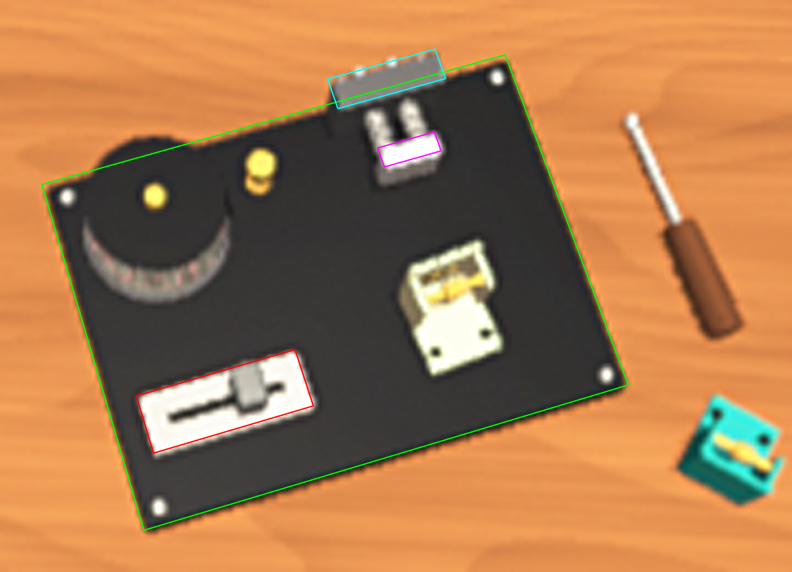

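View pics/o_sc.png

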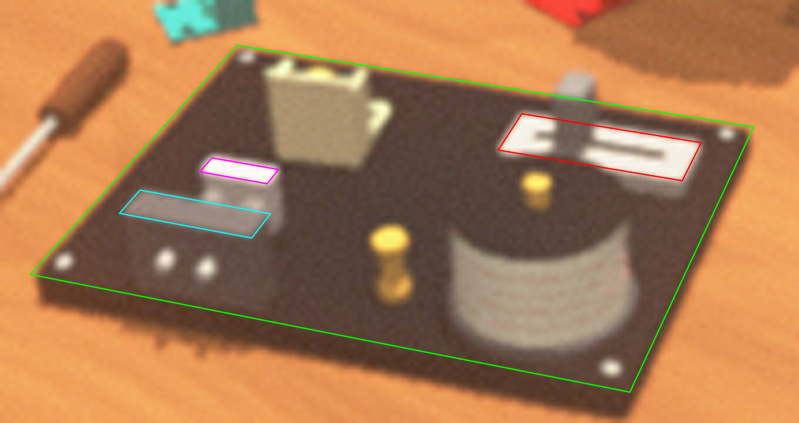

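The base fit matches both views to within about a pixel. The top view puts the bracket at about (322,180), but its yaw is still uncertain, so I'll crop it larger.

```bash
python3 - <<'E'
from h import *
a=cv2.imread('pics/top0.png')[158:200,305:342]; a=cv2.resize(a,None,fx=11,fy=11,interpolation=cv2.INTER_LINEAR)
b=cv2.imread('pics/scene0.png')[178:210,175:212]; b=cv2.resize(b,None,fx=11,fy=11,interpolation=cv2.INTER_LINEAR)
b=cv2.copyMakeBorder(b,0,a.shape[0]-b.shape[0],0,0,cv2.BORDER_CONSTANT)
cv2.imwrite('pics/br.png',np.hstack([a,b])[:, :800]); print(a.shape,b.shape)
E
```

```text
(462, 407, 3) (462, 407, 3)
```

View pics/br.png

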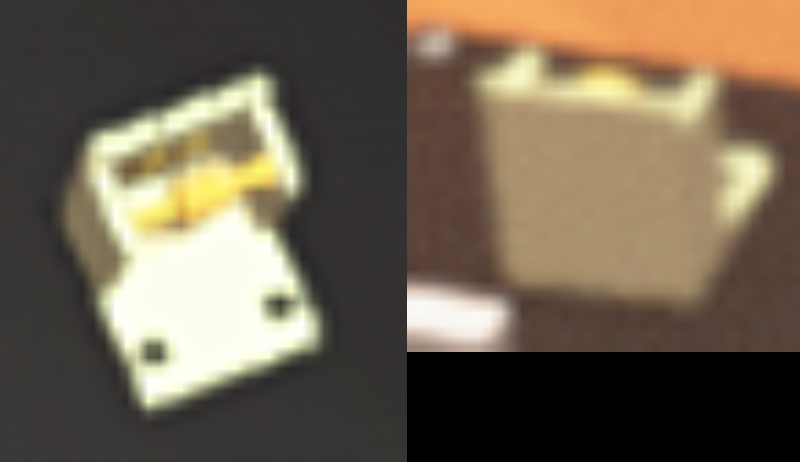

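```bash
cat > bf.py <<'E'
from h import *
def fitbr(T,S,ct,cs,init,B=B):
    def res(x):
        r=[]
        for D,c in((T,ct),(S,cs)):
            for uv,l in D:
                q=rot(x[2])@np.array(l[:2])+x[:2]
                r+=list((proj(c,b2w(q[0],q[1],l[2],B))-uv)*(1 if c is ct else 1))
        return np.array(r)
    s=least_squares(res,init,loss='soft_l1',f_scale=.7,x_scale=[10,10,.1]); return s.x,res(s.x).reshape(-1,2)
E
python3 - <<'E'
from bf import *
t=lambda u,v:np.array([305+(u+.5)/11-.5,158+(v+.5)/11-.5])
s=lambda u,v:np.array([175+(u-407+.5)/11-.5,178+(v+.5)/11-.5])
T=[(t(88,138),(12,25,58)),(t(265,70),(12,-25,58)),(t(147,412),(-48,25,5)),(t(322,347),(-48,-25,5)),(t(303,190),(-16,-25,50))]
S=[(s(478,88),(12,-25,58)),(s(712,118),(12,25,58)),(s(508,287),(12,-25,0)),(s(700,307),(12,25,0))]
ct,cs=ld('top0.png'),ld('scene0.png')
for a,b in((T,S),(T,[]),([],S)):
    x,r=fitbr(a,b,ct,cs,[-25,-67,.05]); print(x.round(3)); print(r.round(1).tolist())
x,_=fitbr(T,S,ct,cs,[-25,-67,.05])
def poly(l): return [(*(rot(x[2])@np.array(p[:2])+x[:2]),p[2]) for p in l]
P=[(poly([(12,25,58),(12,-25,58),(12,-25,0),(12,25,0)]),(255,0,255)),(poly([(-48,25,5),(-48,-25,5),(12,-25,5),(12,25,5)]),(0,255,0)),(poly([(12,25,50),(-16,25,50),(-16,25,5),(12,25,5)]),(255,255,0)),(poly([(12,-25,50),(-16,-25,50),(-16,-25,5),(12,-25,5)]),(255,255,0))]
overlay(ct,'a.png',(300,155,345,203),8.8,P);overlay(cs,'b.png',(170,173,215,213),8.8,P)
a=cv2.imread('pics/a.png');b=cv2.imread('pics/b.png');b=cv2.copyMakeBorder(b,0,a.shape[0]-b.shape[0],0,0,cv2.BORDER_CONSTANT);cv2.imwrite('pics/ob.png',np.hstack([a,b]))
k=w2b([0,0,0]);
from h import *
for nm,c,uv in(('t',ct,(ld and (220+(248+.5)/4.4-.5,110+(383+.5)/4.4-.5))),('s',cs,(125+577.5/4.7-.5,170+83.5/4.7-.5))): print(nm,w2b(onz(c,*uv,.0765)))
E
```

```text
[-30.128 -65.645   0.085]
[[-0.2, 0.9], [-0.3, 0.9], [-0.1, -0.7], [-0.6, -0.8], [-0.3, -0.5], [0.3, -0.5], [-3.2, -1.2], [-0.1, -0.7], [-0.3, -0.4]]
[-3.0566e+01 -6.6636e+01  6.4000e-02]
[[0.1, 0.7], [0.2, 1.1], [-0.1, -0.7], [-0.4, -0.5], [0.1, -0.2]]
[-27.346 -63.558   0.103]
[[0.6, 0.3], [-2.8, -0.7], [0.1, 0.1], [0.1, 0.1]]
t [-61.33801412  80.87123599  54.5       ]
s [-60.13089547  82.40427012  54.5       ]
```

View pics/ob.png

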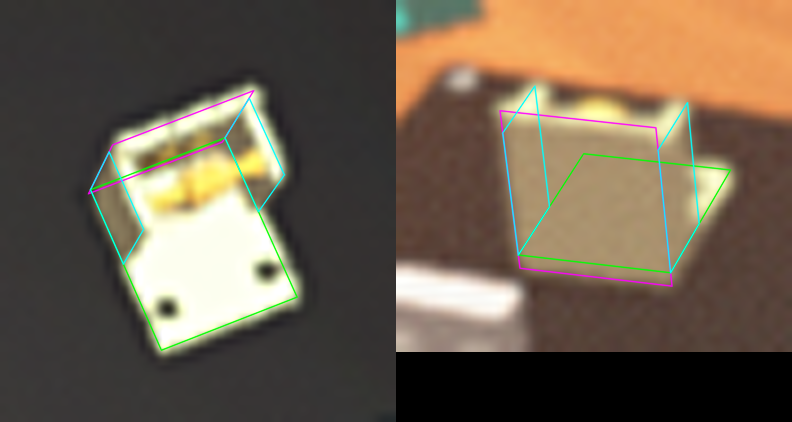

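The bracket stands at base (-30,-66) mm, turned about +0.085 rad. The knob is at base (-61,81.5), roughly 16 mm along its travel. Next I work out the moves for pushing the lock.

```bash
cat > mv.py <<'E'
from h import *
def plan(x,y,z,yaw=0.,show=True):
    o=bot.get_obs(); p=np.array(o['tool_pos']); Rm=R.from_rotvec(o['tool_rot']).as_matrix()
    a=B[0]+yaw; zs=np.array([-np.sin(a),np.cos(a),0]); best=None
    for s in(1,-1):
        X=np.array([0,0,-1.]);Z=s*zs;Rt=np.stack([X,np.cross(Z,X),Z],1)
        rv=R.from_matrix(Rm.T@Rt).as_rotvec()
        if best is None or np.linalg.norm(rv)<np.linalg.norm(best[0]): best=(rv,Rt)
    d=b2w(x,y,z)-p
    print('t',round(o['time_s'],2),'tcp base mm',w2b(p).round(1),'axes in base y:',(rot(B[0]).T@Rm[:2,1]).round(3),'z:',(rot(B[0]).T@Rm[:2,2]).round(3),'open',round(o['opening'],3))
    print('F base',(rot(B[0]).T@o['wrist_force'][:2]).round(2),round(o['wrist_force'][2],2),'j6',round(o['joint_positions'][5],2))
    print('turn (tool)',best[0].round(3),' shift cm in target axes',(best[1].T@d*100).round(2),' in present axes',(Rm.T@d*100).round(2))
E
python3 -c "
from mv import *
plan(-60,45,100)"
```

```text
t 0.1 tcp base mm [-603.5 -412.   208.6] axes in base y: [ 0.994 -0.105] z: [-0.105 -0.994] open 0.998
F base [ 0.59 -0.54] -0.12 j6 -0.04
turn (tool) [-0.105 -0.001 -0.   ]  shift cm in target axes [ 10.86  54.35 -45.7 ]  in present axes [ 10.92  49.25 -51.15]
```

apply_moves:
  moves:
    - [0, 3.6, -3.05, -0.105, 0, 0]
    - [0, 3.6, -3.05, 0, 0, 0]
    - [0, 3.6, -3.05, 0, 0, 0]
    - [0, 3.6, -3.05, 0, 0, 0]
    - [0, 3.6, -3.05, 0, 0, 0]
    - [0, 3.6, -3.05, 0, 0, 0]
    - [0, 3.6, -3.05, 0, 0, 0]
    - [0, 3.6, -3.05, 0, 0, 0]
  jaw: 0

```text
time_s: 0.9
tool_pos: [0.3525, -0.324, 0.2265]
tool_rot: [0.963, 1.355, -0.956]
wrist_force: [0.9, 0.3, 1.4]
opening: -0.0
```

apply_moves:
  moves:
    - [0, 3.6, -3.05, 0, 0, 0]
    - [0, 3.6, -3.05, 0, 0, 0]
    - [0, 3.6, -3.05, 0, 0, 0]
    - [0, 3.6, -3.05, 0, 0, 0]
    - [0, 3.6, -3.05, 0, 0, 0]
    - [0, 2, -1.5, 0, 0, 0]

```text
time_s: 1.5
tool_pos: [0.4893, -0.0873, 0.2273]
tool_rot: [0.962, 1.355, -0.955]
wrist_force: [0.9, -1.3, 0.6]
opening: -0.0
```

```bash
python3 -c "
from mv import *
plan(-60,45,25)"
```

```text
t 1.5 tcp base mm [-100.2   14.1  205.3] axes in base y: [ 1.    -0.002] z: [-0.002 -1.   ] open -0.0
F base [ 0.37 -1.51] 0.63 j6 1.0
turn (tool) [-0.002 -0.007 -0.001]  shift cm in target axes [18.03  4.02 -3.09]  in present axes [18.05  4.   -2.98]
```

apply_moves:
  moves:
    - [0, 2, -1.5, 0, 0, 0]
    - [2, 2, -1.5, 0, 0, 0]
    - [4, 0, 0, 0, 0, 0]
    - [4, 0, 0, 0, 0, 0]
    - [0, 0, 0, 0, 0, 0]

```text
time_s: 2.0
tool_pos: [0.5192, -0.0386, 0.1243]
tool_rot: [0.958, 1.357, -0.949]
wrist_force: [-1.9, 0.3, -0.0]
opening: 0.001
```

```bash
python3 -c "
from mv import *
plan(-60,45,25)
for n in ('scene','top'): cap(n,n+'1.png')
c=ld('top1.png');overlay(c,'o1t.png',(220,110,340,240),4.4,[([(-60,45,25),(-60,50,25)],(0,255,0))])
c=ld('scene1.png');overlay(c,'o1s.png',(185,130,305,230),4.4,[])
a=cv2.imread('pics/o1t.png')[:440];b=cv2.imread('pics/o1s.png');print(a.shape,b.shape);cv2.imwrite('pics/o1.png',cv2.resize(np.hstack([a,b[:440]]),None,fx=.75,fy=.75))
"
```

```text
t 2.0 tcp base mm [-55.9  50.1 102.3] axes in base y: [1.    0.004] z: [ 0.004 -1.   ] open 0.001
F base [-1.73  0.95] -0.02 j6 1.1
turn (tool) [ 0.004 -0.007 -0.001]  shift cm in target axes [ 7.73 -0.41  0.51]  in present axes [ 7.73 -0.43  0.56]
(440, 528, 3) (440, 528, 3)
```

View pics/o1.png

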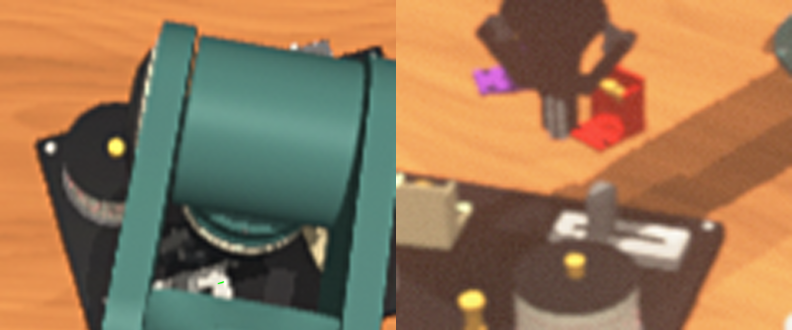

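The scene view shows the closed fingertips at about (235,171), above and on the -y side of the grey knob; the arm blocks the top view. I'll go down.

apply_moves:
  moves:
    - [3, -0.4, 0.5, 0, -0.007, 0]
    - [2.5, 0, 0.2, 0, 0, 0]
    - [1.5, 0, 0, 0, 0, 0]
    - [0.5, 0, 0, 0, 0, 0]
    - [0.3, 0, 0, 0, 0, 0]

```text
time_s: 2.6
tool_pos: [0.5261, -0.049, 0.0623]
tool_rot: [0.961, 1.331, -0.943]
wrist_force: [-0.3, -0.2, 0.2]
opening: 0.001
```

```bash
python3 -c "
from mv import *
print(proj(ld('scene1.png'),b2w(-55.9,50.1,102.3)))
plan(-60,120,25)
c=cap('scene','scene2.png')
o=bot.get_obs();overlay(c,'o2.png',(185,130,305,230),6,[([w2b(o['tool_pos']),w2b(o['tool_pos'])+[0,0,40]],(0,255,0))])
"
```

```text
[234.67847453 170.78861308]
t 2.6 tcp base mm [-52.8  37.9  40.3] axes in base y: [1.    0.002] z: [ 0.002 -1.   ] open 0.001
F base [-0.37 -0.08] 0.23 j6 1.09
turn (tool) [ 0.002  0.01  -0.02 ]  shift cm in target axes [ 1.53 -0.72 -8.21]  in present axes [ 1.43 -0.74 -8.23]
```

View pics/o2.png

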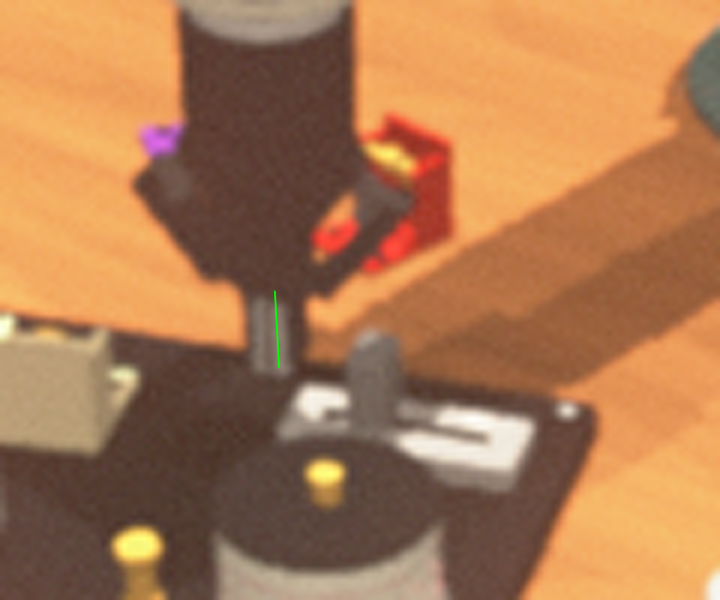

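apply_moves:
  moves:
    - [0.8, -0.7, 0, 0, 0.01, -0.02]
    - [0, 0, -1, 0, 0, 0]
    - [0, 0, -1, 0, 0, 0]
    - [0, 0, -1, 0, 0, 0]
    - [0, 0, -1, 0, 0, 0]

```text
time_s: 3.15
tool_pos: [0.5059, -0.012, 0.0559]
tool_rot: [0.955, 1.349, -0.955]
wrist_force: [0.3, -2.0, -1.6]
opening: -0.004
```

```bash
python3 -c "
from mv import *
plan(-60,100,32)"
```

```text
t 3.15 tcp base mm [-59.5  79.5  33.9] axes in base y: [1.    0.001] z: [ 0.001 -1.   ] open -0.004
F base [-0.36 -1.97] -1.55 j6 1.16
turn (tool) [ 0.001  0.001 -0.001]  shift cm in target axes [ 0.19 -0.05 -2.05]  in present axes [ 0.18 -0.05 -2.05]
```

apply_moves:
  moves:
    - [0, 0, -0.7, 0, 0, 0]
    - [0, 0, -0.7, 0, 0, 0]
    - [0, 0, -0.5, 0, 0, 0]

```text
time_s: 3.45
tool_pos: [0.4987, 0.0086, 0.0561]
tool_rot: [0.954, 1.349, -0.954]
wrist_force: [1.3, -2.4, -1.0]
opening: -0.001
```

apply_moves:
  moves:
    - [0, 0, -0.5, 0, 0, 0]
    - [0, 0, -0.4, 0, 0, 0]

```text
time_s: 3.65
tool_pos: [0.4979, 0.0109, 0.0569]
tool_rot: [0.944, 1.334, -0.959]
wrist_force: [18.3, -52.8, -13.7]
opening: -0.002
```

```bash
python3 -c "
from mv import *
plan(-60,100,32)"
```

```text
t 3.65 tcp base mm [-59.4 103.8  34.9] axes in base y: [1.    0.002] z: [ 0.002 -1.   ] open -0.002
F base [ -0.33 -55.87] -13.68 j6 1.22
turn (tool) [ 0.002  0.02  -0.003]  shift cm in target axes [ 0.29 -0.06  0.38]  in present axes [ 0.29 -0.06  0.37]
```

That force (56 N) is the end stop. I'll back off and check.

apply_moves:
  moves:
    - [0, 0, 0.6, 0, 0, 0]
    - [0, 0, 1.5, 0, 0, 0]
    - [-3, 0, 1, 0, 0, 0]
    - [-5, 0, 0, 0, 0, 0]
    - [-2, 0, 0, 0, 0, 0]
    - [0, 0, 0, 0, 0, 0]
  jaw: 100

```text
time_s: 4.25
tool_pos: [0.5076, -0.0198, 0.1604]
tool_rot: [0.94, 1.33, -0.964]
wrist_force: [-0.2, -0.7, -0.7]
opening: 0.988
```

```bash
python3 -c "
from mv import *
c=cap('scene','scene3.png')
overlay(c,'o3.png',(125,130,305,260),4.4,[([(-74,115,54.5),(-46,115,54.5),(-46,135,54.5),(-74,135,54.5)],(0,255,0))])
plan(-31.5,-66.5,100,.08)"
```

```text
t 4.3 tcp base mm [-60.7  71.8 137.2] axes in base y: [1.    0.001] z: [ 0.001 -1.   ] open 0.999
F base [0.06 0.29] -0.71 j6 1.16
turn (tool) [-0.079  0.025  0.001]  shift cm in target axes [ 3.72  1.81 14.02]  in present axes [ 4.06  2.91 13.73]
```

View pics/o3.png

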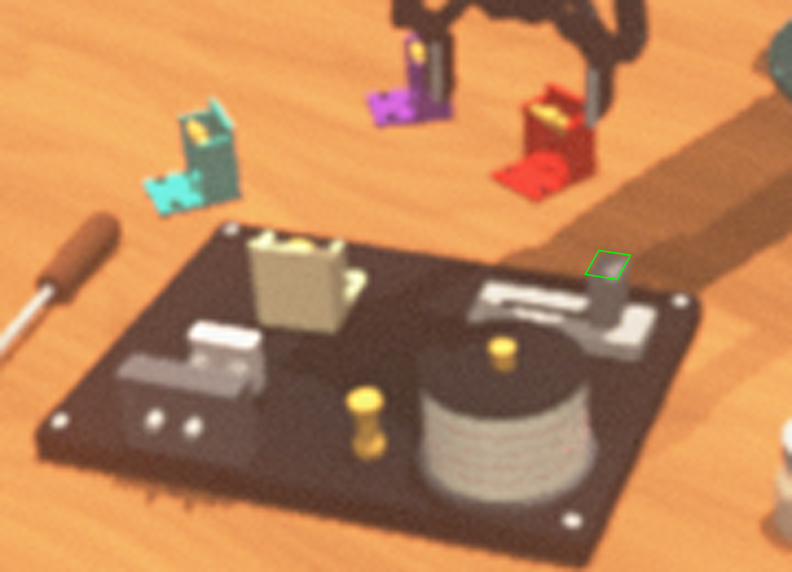

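The knob now sits inside the predicted locked outline at about (607,265) in the crop, so the lock is home. Next is the bracket: the cream one on the deck, not the purple, red or turquoise ones on the bench.

apply_moves:
  moves:
    - [0, 0.4, 3, -0.085, 0.025, 0]
    - [0, 0.4, 3, 0, 0, 0]
    - [0, 0.4, 3, 0, 0, 0]
    - [0, 0.4, 3, 0, 0, 0]
    - [0, 0.2, 2, 0, 0, 0]
    - [0, 0, 0, 0, 0, 0]
  jaw: 100

```text
time_s: 4.9
tool_pos: [0.5797, -0.1434, 0.1498]
tool_rot: [0.886, 1.394, -0.889]
wrist_force: [-0.9, 0.4, 0.1]
opening: 1.007
```

```bash
python3 -c "
from mv import *
plan(-32,-66.5,75,.085)"
```

```text
t 4.9 tcp base mm [-33.7 -68.9 127.8] axes in base y: [0.996 0.092] z: [ 0.092 -0.996] open 1.007
F base [-0.76  0.65] 0.07 j6 0.85
turn (tool) [ 0.007 -0.009  0.007]  shift cm in target axes [ 5.28  0.19 -0.22]  in present axes [ 5.28  0.23 -0.18]
```

apply_moves:
  moves:
    - [1.5, 0.2, -0.2, 0.007, -0.009, 0.007]
    - [2, 0, 0, 0, 0, 0]
    - [1, 0, 0, 0, 0, 0]
    - [0, 0, 0, 0, 0, 0]
    - [0, 0, 0, 0, 0, 0]

```text
time_s: 5.4
tool_pos: [0.578, -0.1383, 0.098]
tool_rot: [0.891, 1.387, -0.894]
wrist_force: [0.6, -0.3, 0.2]
opening: 1.002
```

```bash
python3 -c "
from mv import *
plan(-32,-66.5,6,.085)
c=cap('scene','scene4.png'); cap('top','top4.png')
o=bot.get_obs();overlay(c,'o4.png',(145,140,265,240),6,[([w2b(o['tool_pos']),w2b(o['tool_pos'])+[0,0,-70]],(0,255,0))])
"
```

```text
t 5.4 tcp base mm [-33.5 -63.6  76. ] axes in base y: [0.996 0.085] z: [ 0.085 -0.996] open 1.002
F base [ 0.48 -0.51] 0.21 j6 0.87
turn (tool) [-0.    -0.005  0.005]  shift cm in target axes [7.   0.13 0.3 ]  in present axes [7.   0.16 0.34]
```

View pics/o4.png

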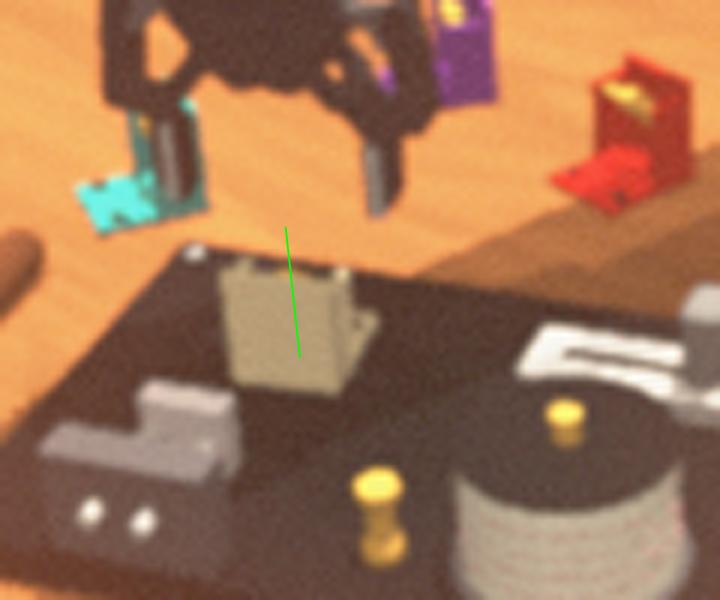

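View pics/top4.png

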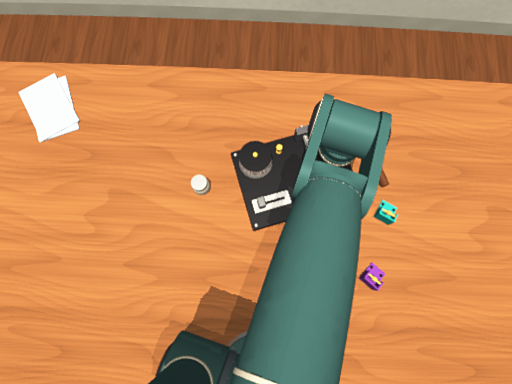

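The fingers straddle the cream bracket, with its top at about (285,270) in the crop. I'll go down.

apply_moves:
  moves:
    - [1, 0.15, 0.3, 0, -0.005, 0.005]
    - [1.5, 0, 0, 0, 0, 0]
    - [1.5, 0, 0, 0, 0, 0]
    - [1, 0, 0, 0, 0, 0]
    - [0.5, 0, 0, 0, 0, 0]
    - [0, 0, 0, 0, 0, 0]
    - [0, 0, 0, 0, 0, 0]

```text
time_s: 6.2
tool_pos: [0.5813, -0.1409, 0.039]
tool_rot: [0.892, 1.378, -0.891]
wrist_force: [0.3, -0.5, -0.6]
opening: 0.998
```

```bash
python3 -c "
from mv import *
plan(-32,-66.5,6,.085)"
```

```text
t 6.2 tcp base mm [-31.3 -67.1  17. ] axes in base y: [0.996 0.084] z: [ 0.084 -0.996] open 0.998
F base [ 0.13 -0.57] -0.65 j6 0.87
turn (tool) [-0.     0.001 -0.002]  shift cm in target axes [ 1.1  -0.07 -0.06]  in present axes [ 1.1  -0.07 -0.06]
```

apply_moves:
  moves:
    - [0.5, -0.05, -0.05, 0, 0, 0]
    - [0.4, 0, 0, 0, 0, 0]
    - [0, 0, 0, 0, 0, 0]
    - [0, 0, 0, 0, 0, 0]

```text
time_s: 6.6
tool_pos: [0.5812, -0.1407, 0.0304]
tool_rot: [0.892, 1.376, -0.89]
wrist_force: [0.0, 0.6, -0.1]
opening: 1.004
```

```bash
python3 -c "
from mv import *
plan(-32,-66.5,6,.085)"
```

```text
t 6.6 tcp base mm [-31.3 -66.9   8.4] axes in base y: [0.996 0.085] z: [ 0.085 -0.996] open 1.004
F base [0.21 0.51] -0.1 j6 0.87
turn (tool) [-0.     0.003 -0.003]  shift cm in target axes [ 0.24 -0.06 -0.05]  in present axes [ 0.24 -0.06 -0.05]
```

apply_moves:
  moves:
    - [0, 0, 0, 0, 0, 0]
    - [0, 0, 0, 0, 0, 0]
    - [0, 0, 0, 0, 0, 0]
    - [0, 0, 0, 0, 0, 0]
  jaw: 0

```text
time_s: 7.0
tool_pos: [0.5815, -0.1408, 0.0312]
tool_rot: [0.892, 1.375, -0.89]
wrist_force: [0.7, -0.3, -3.8]
opening: 0.582
```

```bash
python3 -c "
from mv import *
plan(-32,-66.5,6,.085)
c=cap('scene','scene5.png')
o=bot.get_obs();overlay(c,'o5.png',(145,140,265,240),6,[([w2b(o['tool_pos']),w2b(o['tool_pos'])+[0,0,40]],(0,255,0))])
"
```

```text
t 7.0 tcp base mm [-31.  -67.1   9.2] axes in base y: [0.996 0.085] z: [ 0.085 -0.996] open 0.582
F base [ 0.54 -0.47] -3.79 j6 0.87
turn (tool) [-0.     0.003 -0.004]  shift cm in target axes [ 0.32 -0.09 -0.07]  in present axes [ 0.32 -0.09 -0.07]
```

View pics/o5.png

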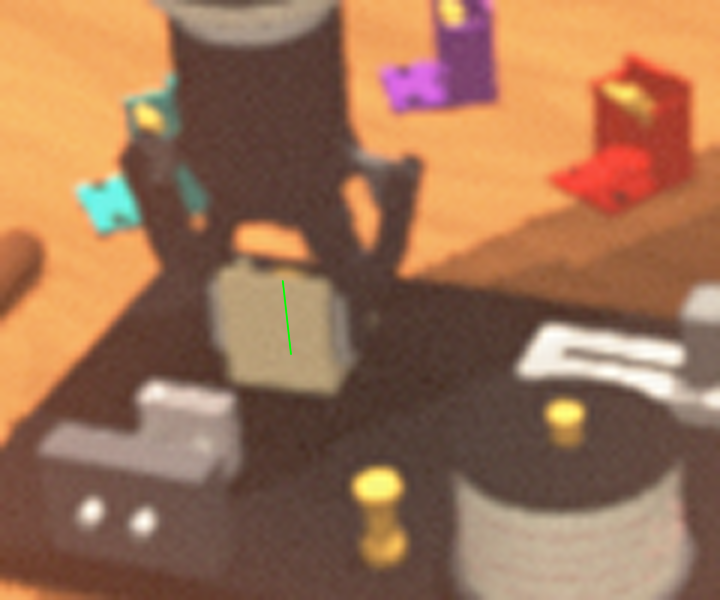

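The jaws hold the bracket at 49.5 mm, which is its 50 mm width. I'll lift it slightly, square it up and advance.

apply_moves:
  moves:
    - [-0.4, 0, 0, 0, 0, 0]
    - [0, 0, 0, 0.04, 0, 0]
    - [0, 0, 0, 0.04, 0.0, 0]
    - [0, 0, 0, 0, 0, 0]

```text
time_s: 7.45
tool_pos: [0.5808, -0.1406, 0.0349]
tool_rot: [0.955, 1.349, -0.953]
wrist_force: [-0.3, 0.6, -3.8]
opening: 0.575
```

```bash
python3 -c "
from mv import *
plan(20,-70,11,0)"
```

```text
t 7.45 tcp base mm [-31.6 -66.7  12.9] axes in base y: [1.    0.002] z: [ 0.002 -1.   ] open 0.575
F base [-0.06  0.63] -3.8 j6 0.95
turn (tool) [ 0.002  0.002 -0.003]  shift cm in target axes [0.19 5.16 0.33]  in present axes [0.21 5.16 0.34]
```

apply_moves:
  moves:
    - [0, 1, 0.3, 0.002, 0, 0]
    - [0, 1.5, 0, 0, 0, 0]
    - [0, 1.5, 0, 0, 0, 0]
    - [0, 0.7, 0, 0, 0, 0]
    - [0, 0, 0, 0, 0, 0]
    - [0, 0, 0, 0, 0, 0]

```text
time_s: 8.05
tool_pos: [0.6308, -0.1262, 0.0346]
tool_rot: [0.953, 1.35, -0.951]
wrist_force: [0.5, 0.0, -3.0]
opening: 0.58
```

```bash
cat > chk.py <<'E'
from mv import *
import sys
n=sys.argv[1]
plan(53,-70,9,0)
c=cap('scene','s'+n+'.png'); t=w2b(bot.get_obs()['tool_pos'])
x0=t[0]+2;y0=t[1]
overlay(c,'o'+n+'.png',(145,155,245,230),7.8,[([(x0+12,y0-25,58),(x0+12,y0+25,58),(x0+12,y0+25,0),(x0+12,y0-25,0)],(0,255,0)),([(55,-90,46),(55,-50,46),(69,-50,46),(69,-90,46)],(255,0,255))])
E
python3 chk.py 6
```

```text
t 8.05 tcp base mm [ 20.3 -69.7  12.6] axes in base y: [1.    0.004] z: [ 0.004 -1.   ] open 0.58
F base [ 0.43 -0.12] -3.01 j6 0.99
turn (tool) [ 0.004  0.001 -0.002]  shift cm in target axes [0.36 3.27 0.03]  in present axes [0.36 3.27 0.04]
```

View pics/o6.png

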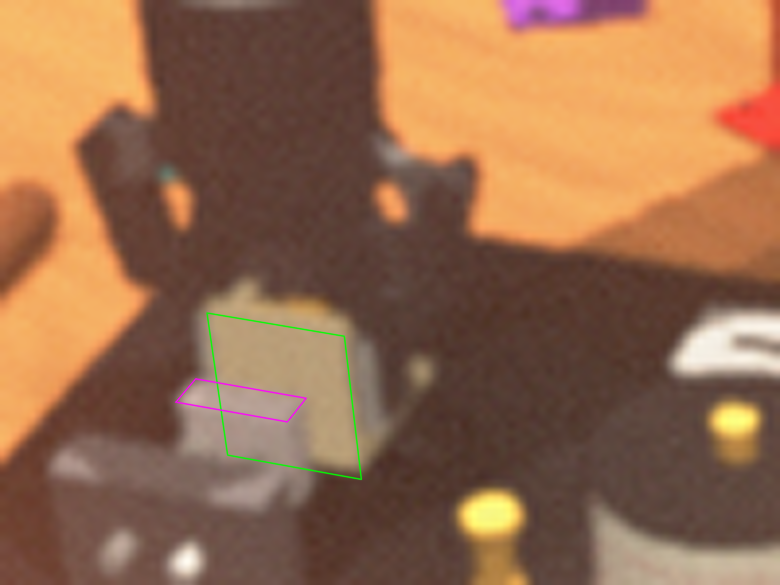

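The back face matches the predicted outline, and the bar top at about (240,400) in the crop is ahead and aligned. I'll lower the bracket to just above the deck and move up to the bar.

apply_moves:
  moves:
    - [0.25, 0, 0, 0.004, 0, 0]
    - [0, 0.7, 0, 0, 0, 0]
    - [0, 0.6, 0, 0, 0, 0]
    - [0, 0, 0, 0, 0, 0]
    - [0, 0, 0, 0, 0, 0]

```text
time_s: 8.6
tool_pos: [0.6434, -0.1219, 0.0321]
tool_rot: [0.957, 1.348, -0.955]
wrist_force: [0.0, 0.6, -3.6]
opening: 0.574
```

```bash
python3 -c "
from mv import *
plan(53,-70,9.5,0)"
```

```text
t 8.6 tcp base mm [ 33.5 -69.8  10.1] axes in base y: [ 1.    -0.001] z: [-0.001 -1.   ] open 0.574
F base [0.24 0.6 ] -3.62 j6 1.01
turn (tool) [-0.001  0.001 -0.002]  shift cm in target axes [0.06 1.95 0.02]  in present axes [0.06 1.95 0.01]
```

apply_moves:
  moves:
    - [0.1, 0.5, 0, 0, 0, 0]
    - [0, 0.3, 0, 0, 0, 0]
    - [0, 0, 0, 0, 0, 0]
    - [0, 0, 0, 0, 0, 0]

```text
time_s: 9.0
tool_pos: [0.6514, -0.1192, 0.0311]
tool_rot: [0.957, 1.348, -0.956]
wrist_force: [-2.7, -0.8, -1.2]
opening: 0.577
```

```bash
python3 -c "
from mv import *
plan(53,-70,9.5,0)"
```

```text
t 9.0 tcp base mm [ 42.1 -70.    9.1] axes in base y: [ 1.    -0.001] z: [-0.001 -1.   ] open 0.577
F base [-2.83  0.11] -1.17 j6 1.01
turn (tool) [-0.001  0.002 -0.002]  shift cm in target axes [-0.04  1.09  0.  ]  in present axes [-0.03  1.09  0.  ]
```

apply_moves:
  moves:
    - [-0.05, 0.3, 0, 0, 0, 0]
    - [0, 0.2, 0, 0, 0, 0]
    - [0, 0, 0, 0, 0, 0]
    - [0, 0, 0, 0, 0, 0]

```text
time_s: 9.4
tool_pos: [0.6557, -0.1177, 0.0314]
tool_rot: [0.956, 1.35, -0.957]
wrist_force: [-3.7, -0.9, -2.3]
opening: 0.578
```

```bash
python3 -c "
from mv import *
plan(53,-70,9.5,0)"
```

```text
t 9.4 tcp base mm [ 46.6 -69.9   9.4] axes in base y: [ 1.    -0.001] z: [-0.001 -1.   ] open 0.578
F base [-3.76  0.34] -2.32 j6 1.02
turn (tool) [-0.001  0.001 -0.   ]  shift cm in target axes [-0.01  0.64  0.01]  in present axes [-0.01  0.64  0.01]
```

apply_moves:
  moves:
    - [0, 0.2, 0, 0, 0, 0]
    - [0, 0.2, 0, 0, 0, 0]
    - [0, 0, 0, 0, 0, 0]
    - [0, 0, 0, 0, 0, 0]

```text
time_s: 9.8
tool_pos: [0.659, -0.1165, 0.0313]
tool_rot: [0.955, 1.351, -0.958]
wrist_force: [-6.1, -2.3, -0.1]
opening: 0.579
```

```bash
python3 chk.py 7
```

```text
t 9.8 tcp base mm [ 50.1 -69.9   9.3] axes in base y: [ 1.    -0.001] z: [-0.001 -1.   ] open 0.579
F base [-6.47 -0.14] -0.11 j6 1.02
turn (tool) [-0.001  0.001  0.002]  shift cm in target axes [0.03 0.29 0.01]  in present axes [0.03 0.29 0.01]
```

View pics/o7.png

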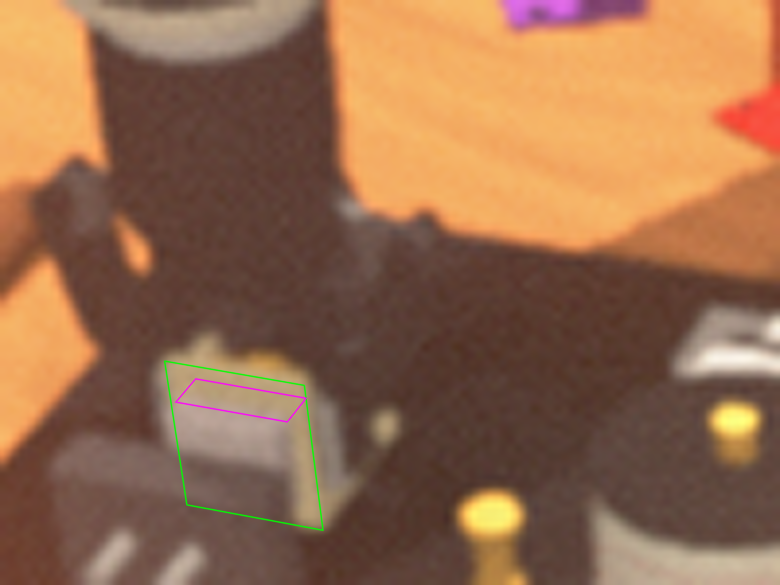

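apply_moves:
  moves:
    - [0, 0.15, 0, 0, 0, 0]
    - [0, 0.05, 0, 0, 0, 0]
    - [0, 0, 0, 0, 0, 0]
    - [0, 0, 0, 0, 0, 0]
    - [0, 0, 0, 0, 0, 0]

```text
time_s: 10.35
tool_pos: [0.6599, -0.1162, 0.0314]
tool_rot: [0.954, 1.353, -0.961]
wrist_force: [-6.5, -1.8, -0.2]
opening: 0.58
```

```bash
python3 -c "
from mv import *
plan(53,-70,9.3,0)
c=cap('scene','s8.png'); t=w2b(bot.get_obs()['tool_pos']); x0=t[0]+2;y0=t[1];d=11.5
overlay(c,'o8.png',(155,185,205,230),15,[([(x0+12,y0-25,58),(x0+12,y0+25,58),(x0+12,y0+25,0),(x0+12,y0-25,0)],(0,255,0)),([(55+d,-90,46),(55+d,-50,46),(69+d,-50,46),(69+d,-90,46)],(255,0,255)),([(69+d,-90,46),(69+d,-50,46),(69+d,-50,10),(69+d,-90,10)],(255,0,255))])
"
```

```text
t 10.35 tcp base mm [ 51.  -69.9   9.4] axes in base y: [ 1.    -0.001] z: [-0.001 -1.   ] open 0.58
F base [-6.73  0.49] -0.24 j6 1.02
turn (tool) [-0.001  0.     0.005]  shift cm in target axes [0.01 0.2  0.01]  in present axes [0.01 0.2  0.01]
```

View pics/o8.png

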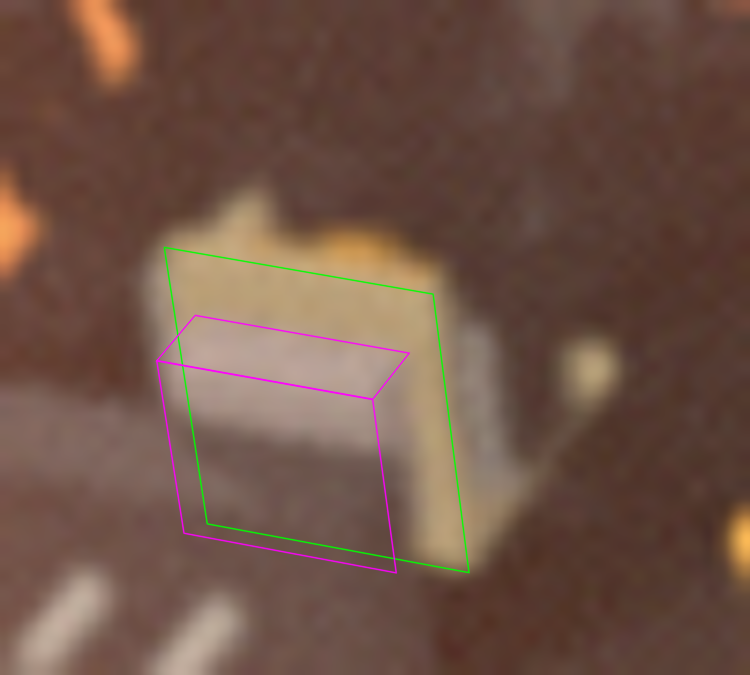

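The back face lies flat on the bar, laterally centred to within a pixel (about 2 mm). A small final press follows, then a hold.

apply_moves:
  moves:
    - [0, 0.2, 0, 0, 0, 0.005]
    - [0, 0.1, 0, 0, 0, 0]

```text
time_s: 10.6
tool_pos: [0.6621, -0.1154, 0.0313]
tool_rot: [0.956, 1.352, -0.958]
wrist_force: [-7.5, -2.0, 0.3]
opening: 0.583
```

```bash
python3 -c "
from mv import *
for i in range(5):
  plan(53,-70,9.3,0); bot.capture('scene')
"
```

```text
t 10.6 tcp base mm [ 53.4 -69.9   9.3] axes in base y: [ 1.    -0.001] z: [-0.001 -1.   ] open 0.583
F base [-7.79  0.57] 0.27 j6 1.02
turn (tool) [-0.001 -0.     0.002]  shift cm in target axes [ 0.   -0.04  0.01]  in present axes [ 0.   -0.04  0.01]
t 10.65 tcp base mm [ 53.4 -69.9   9.3] axes in base y: [ 1.    -0.001] z: [-0.001 -1.   ] open 0.583
F base [-8.14  0.56] -0.54 j6 1.02
turn (tool) [-0.001 -0.     0.002]  shift cm in target axes [-0.   -0.04  0.01]  in present axes [-0.   -0.04  0.01]
t 10.7 tcp base mm [ 53.4 -69.9   9.3] axes in base y: [ 1.    -0.001] z: [-0.001 -1.   ] open 0.582
F base [-7.66 -0.21] 0.61 j6 1.02
turn (tool) [-0.001 -0.     0.002]  shift cm in target axes [-0.   -0.04  0.01]  in present axes [-0.   -0.04  0.01]
t 10.75 tcp base mm [ 53.4 -69.9   9.3] axes in base y: [ 1.    -0.001] z: [-0.001 -1.   ] open 0.582
F base [-7.83  0.7 ] -0.49 j6 1.02
turn (tool) [-0.001 -0.     0.002]  shift cm in target axes [ 0.   -0.04  0.01]  in present axes [ 0.   -0.04  0.01]
t 10.8 tcp base mm [ 53.4 -69.9   9.3] axes in base y: [ 1.    -0.001] z: [-0.001 -1.   ] open 0.578
F base [-7.8   0.59] -0.31 j6 1.02
turn (tool) [-0.001 -0.     0.002]  shift cm in target axes [-0.   -0.04  0.01]  in present axes [-0.   -0.04  0.01]
```

```bash
python3 -c "
from mv import *
for i in range(10): bot.capture('scene')
c=cap('scene','s9.png'); cap('top','t9.png')
overlay(c,'o9.png',(125,150,305,260),4.4,[([(-74,115,54.5),(-46,115,54.5),(-46,135,54.5),(-74,135,54.5)],(0,255,0))])
plan(53,-70,9.3,0)"
```

```text
t 11.45 tcp base mm [ 53.3 -69.9   9.3] axes in base y: [ 1.    -0.001] z: [-0.001 -1.   ] open 0.58
F base [-8.35  1.03] 0.26 j6 1.02
turn (tool) [-0.001 -0.     0.002]  shift cm in target axes [-0.   -0.03  0.01]  in present axes [-0.   -0.03  0.01]
```

View pics/o9.png

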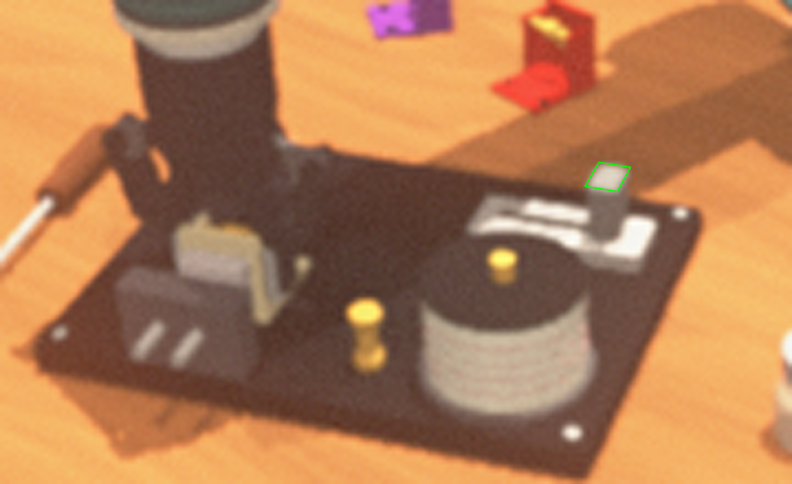

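The knob is still in the locked outline at about (607,177). The bracket is held against the bar at (225,270), and the pillar, jar and driver haven't moved. I'll hand the job in.

```bash
python3 -c "
from plant import bot
print(bot.sign_off())"
```

```text
the job is handed in; nothing more can be done
None
```

I pushed the transport lock to its end stop, then gripped the cream bracket, squared it and pressed it onto the stop bar. I handed the job in at about 11.5 s with the arm still holding it there; the sign-off gives no verdict.

**Lock:** the knob's top matches the outline predicted for the locked end, both after the push and in the last picture. The push peaked at about 56 N at the wrist when the knob hit the stop. That was finger contact and brief, but harder than I meant; it is below the 120 N wrist limit.

**Bracket:**

| Check | Last reading |
|---|---|
| Push along the bar, at the wrist | steady at 7.7–8.4 N over the last 0.85 s, including a little deck friction |
| Bar pressed in | about 12–13 mm, estimated from tool position and force, not measured directly |
| Square to the bar | within about 0.005 rad, from the tool's pose |
| Centring | tool within about 0.1 mm of the centre line by its own reading; base located to about 2 mm from the pictures |
| Height | lowered until the deck carried the bracket's weight |

**Bystanders:** the pillar, the screwdriver and the part of the jar in view look unmoved in the last close-up.

**Less certain:** the arm blocked the top camera around the bracket, so the final checks rest on the side view and the arm's own readings. The two cameras differed by about 0.7° on the base's angle; I used the mean.

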